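# Tug-check two push-catch culture cases

### The arm

A 6-joint arm with a two-finger parallel gripper is mounted at the origin on a cart in front of the work surface, level with it; the furniture and walls round the work are solid. World frame = base frame: x ahead of the robot, y to its left, z up, the work surface at z = 0. Lengths are in m, angles in rad, forces in N, time in s.
With the tool pointing down it reaches from about 0.35 to 0.8 m from the base axis. Payload 7.3 kg.
Tool frame: the origin (TCP) lies on the mounting face of the last link; the fingertips stand 173 mm ahead of it and the grasp point (between the pads) lies 155 mm ahead of it (r.hold_point_z is the z of the grasp point in the tool frame, in m); z points along the fingers, y is the line along which they close (so a half turn about z gives the same grasp; the last joint's range is limited). The gripper opens to 85 mm and grips with 20 to 120 N. Pads are 22 mm wide; open, the fingers measure 114 mm over their backs; the gripper's body (76 mm by 85 mm) begins 54 mm behind the grasp point. The pads swing forward as they close: fully open they stand 13 mm farther back than shut.
Start: joints at [-1.3, 0.342, 1.524, -0, 1.275, -0.146], TCP at [0.213, -0.48, 0.405] pointing down, gripper open.
Joint ranges: [-2.53, 2.53], [-0.77, 2.02], [0.04, 2.7], [-1, 4.14], [0.28, 2.66], [-3.11, 3.11]. Speed limits (rad/s): [2.57, 2.57, 3.14, 3.14, 3.14, 3.14].

### API

Orientations are given as a rotation vector (axis times angle).
In Python, from cell import r, get_image, camera_params gives the robot as it stands.
- The arm moves only by the tool arm_command, never from a script. Its argument "series" is a list of rows, each a list of 3 entries, a list of its own where there are three numbers: the shift along the tool's x, y, z in units of 50 mm (1.0 is 50 mm), then the turn, a rotation vector about the tool's x, y, z in units of 8 degrees (1.0 is 8 degrees), then the opening, from 0 (shut) to 1 (fully open). A call has 1 to 12 rows; each row shifts and turns the commanded pose from where the row before left it, along the tool's axes as they then stand; what a row does not reach is not made up. A row lasts 1/8 s, in which the tool goes at most 62.5 mm and 10.7 degrees, less where a joint would pass 70% of its speed; a pose out of reach is approached as far as the arm can. A call is refused whole if a number of a shift passes 1 or a number of a turn 1, either way. A call with a gripper value outside its range is refused whole. The fingers move at their own pace and stop on an object; the grip force is fixed at half the most. Time passes only in rows, so rows that do not move let the fingers close. It gives the time, the measured TCP pose, the force, the opening and the grip force at its end, in the units of the state.
- r.state(): the state, without advancing time (a new reading comes with each control period).
- get_image(name): name is "scene" or "top" or "wrist"; returns (picture, depth): 420x560x3 uint8, blue, green, red; 420x560 float32, m along the optical axis (not along the pixel's ray), 0 where there is no reading.
- camera_params(name): a dict with "vfov" (degrees; the focal length in pixels is half the picture's height over the tangent of half this angle, whatever the lens; pixels are square), "cx", "cy" (the principal point, pixels), "R" (3x3) and "t" (3): a world point X has camera coordinates R X + t; the wrist camera has in their place "hand_eye" (4x4, takes a point from camera to tool coordinates, whose origin is the TCP and whose axes are the flange's). Camera axes: x right, y down, z forward; pixel columns grow to the right and rows downward; lengths in m; the calibration is good to about 2 mm. The wrist camera is an equidistant fisheye: a pixel r from the principal point sees the ray r / f radians off the axis. A picture is of the moment at which its call begins: read the wrist's pose just before it. camera_params takes no time and is no camera call.
- r.close_job(): hands the job in; it is judged then, once.
The state is a dict: "time": time; "joint_positions": joint angles; "joint_velocities": joint speeds; "joint_torque": joint torques, N m; "position": TCP position; "tool_rot": TCP orientation; "wrist_force": force on the tool from outside, world axes, zero at the start; "torque": the same for the moment, N m; "finger_gap": finger opening in m; "grip_force": force on a finger pad.
Only numpy, scipy, OpenCV 4.12 (cv2) and the standard library are available. Lean on these libraries where they do the work, as an engineer would, in place of code of your own. Each camera call takes 0.05 s, during which the arm holds its last target. There are 200 camera calls.

### The job

Both culture cases look shut, but either lid may not have caught: the hidden catches are push-push, so one firm press and release catches a free lid, while the same press would free a caught one. Starting with the blue lid and then the yellow, tug the lid straight up by its sprung black pull until the pull is drawn nearly to its stop; if the lid gives instead, do not swing it open (keep it under about 8 cm of lift) but press it down to catch and tug again until it holds. Finish with both lids shut and the pulls let go, without disturbing the timer, the small jar or the culture dish.

Things in the scene. Friction and masses are not known exactly. Their poses are not given: they have to be found in the camera images.
- blue_front (a point): middle of the upper front edge of the blue-lidded case: a fixed grey box 170 (x) x 130 (y) mm, 72 high. +x points from front to hinge side, +z up. Flat blue lid 12 mm thick, top 86 mm above the table when shut, hinged along the far upper edge 163 mm behind this point. The hidden catch starts caught or free, the lid looks shut either way.
- blue_pull_grip (a point): centre of the blue lid's pull: a black level round bar 14 mm thick, 92 mm long along its y, held 36 mm clear of the lid's front edge by two thin steel rods (80 mm apart) out of the lid. With the lid shut it is 82 mm above the table, 46 mm in front of the front point, 209 mm from the hinge line. x to the hinge side, z up out of the lid. Grip from above, fingers closing along x.
- blue_lid (a joint): blue lid angle, rad: 0 shut (caught or free), + opens, hard stop -0.05. Pressing at the pull takes 3 N to start, 9 N at the stop 10 mm down. Push-push catch: each press to the stop, then letting the lid rise back to 0, swaps caught and free (changes 5-8 mm down). Caught, it rises at most 4 mm at the pull; free, it lifts with 2-5 N and, let go, sinks shut slowly without catching.
- blue_pull (a joint): how far the blue lid's pull is drawn out of the lid against its spring, m: 0 at rest, 0.008 at its stop. Starts to draw at 4 N, 0.006 at 9 N, stop at 10-11 N. A free lid lifts before its pull draws out; a caught lid stays shut while the pull is drawn. Pushed down, the pull bears solidly on the lid, so the lid can be pressed through it.
- yellow_front (a point): middle of the upper front edge of the yellow-lidded case: a fixed grey box 170 (x) x 130 (y) mm, 72 high. +x points from front to hinge side, +z up. Flat yellow lid 12 mm thick, top 86 mm above the table when shut, hinged along the far upper edge 163 mm behind this point. The hidden catch starts caught or free, the lid looks shut either way.
- yellow_pull_grip (a point): centre of the yellow lid's pull: a black level round bar 14 mm thick, 92 mm long along its y, held 36 mm clear of the lid's front edge by two thin steel rods (80 mm apart) out of the lid. With the lid shut it is 82 mm above the table, 46 mm in front of the front point, 209 mm from the hinge line. x to the hinge side, z up out of the lid. Grip from above, fingers closing along x.
- yellow_lid (a joint): yellow lid angle, rad: 0 shut (caught or free), + opens, hard stop -0.05. Pressing at the pull takes 3 N to start, 9 N at the stop 10 mm down. Push-push catch: each press to the stop, then letting the lid rise back to 0, swaps caught and free (changes 5-8 mm down). Caught, it rises at most 4 mm at the pull; free, it lifts with 2-5 N and, let go, sinks shut slowly without catching.
- yellow_pull (a joint): how far the yellow lid's pull is drawn out of the lid against its spring, m: 0 at rest, 0.008 at its stop. Starts to draw at 4 N, 0.006 at 9 N, stop at 10-11 N. A free lid lifts before its pull draws out; a caught lid stays shut while the pull is drawn. Pushed down, the pull bears solidly on the lid, so the lid can be pressed through it.
- timer: loose white kitchen timer 62 x 62 x 22 mm, bystander; origin at centre of its underside
- mini_jar: loose small sample jar 46 mm across, 66 mm high, bystander; origin at centre of its underside
- petri_dish: loose round culture dish 93 mm across, 16 mm high, bystander; origin at centre of its underside

How it is judged:
On the way, in this order (a step that is already met when the one before it is completed fails the run):
1. the blue lid's pull is drawn out by more than 6 mm while the lid stays shut (under 0.035 rad): its catch holds (value of joint blue_pull above 0.006 m and value of joint blue_lid below 0.035 rad), for 0.2 s.
2. the yellow lid's pull is drawn out by more than 6 mm while the lid stays shut (under 0.035 rad): its catch holds (value of joint yellow_pull above 0.006 m and value of joint yellow_lid below 0.035 rad), for 0.2 s.
At the end, for the whole second after the job is handed in: Both lids shut (angle between -0.015 and 0.02 rad), both pulls back in (drawn by less than 1.5 mm) and let go, each lid having held against a tug that drew its pull more than 6 mm, blue first (value of joint blue_lid between -0.015 and 0.02 rad and value of joint each of blue_pull, yellow_pull below 0.0015 m and value of joint yellow_lid between -0.015 and 0.02 rad); the robot touches nothing.
It fails at once if the blue lid is swung open (more than 0.5 rad, 10 cm of lift at the pull) (value of joint blue_lid above 0.5 rad).
It fails at once if the yellow lid is swung open (more than 0.5 rad, 10 cm of lift at the pull) (value of joint yellow_lid above 0.5 rad).
It fails at once if the timer is moved by more than 3 cm (distance of timer from where it was at the start of the episode above 0.03 m).
It fails at once if the mini_jar is moved by more than 3 cm (distance of mini_jar from where it was at the start of the episode above 0.03 m).
It fails at once if the petri_dish is moved by more than 3 cm (distance of petri_dish from where it was at the start of the episode above 0.03 m).
It also fails if it takes over 69 s, if anything falls off the work surface, if the arm or the gripper's body presses on something with over 40 N, if the wrist force passes 120 N, or if a joint passes its speed limit or range.

## Working session

There is one attempt and no reset: what is moved stays moved. The work goes in short steps, Python scripts to look and compute and a tool call to move; the robot and the scene stay as the last step left them, time stands still between calls to the robot, and variables do not carry over. Pictures are saved under pics/ and viewed, at most 10 in all, crops included, and the job is handed in when it is done.

Besides the shell and the picture viewer there is one more tool, called after "Request:" by a JSON object that holds its "fn" and its "kwargs". arm_command: Moves the arm, as the interface text tells. Its arguments: {"type":"object","properties":{"series":{"type":"array","items":{"type":"array"}}},"required":["series"]}

```bash
mkdir -p pics; ls
python3 - <<'E'
from cell import r,get_image,camera_params
import cv2,numpy as np
for n in("scene","top"):
    im,d=get_image(n); cv2.imwrite(f"pics/{n}0.png",im); np.savez(f"{n}0.npz",im=im,d=d); print(n,camera_params(n))
print(camera_params("wrist")); print(r.state())
E
```

```text
pics
scene {'vfov': 47.53933965801275, 'cx': 286.5201080086438, 'cy': 208.02600685858283, 'R': array([[-0.71665959, -0.69716774,  0.01887288],
       [-0.43868052,  0.42957797, -0.78931754],
       [ 0.54217935, -0.57395114, -0.61369507]]), 't': array([0.40138658, 0.32787315, 0.76622652])}
top {'vfov': 54.93330612436608, 'cx': 279.39261842690377, 'cy': 210.76970923710672, 'R': array([[-0.01497285, -0.99983765, -0.01002405],
       [-0.98702031,  0.01638259, -0.15975766],
       [ 0.15989594,  0.00750192, -0.98710537]]), 't': array([-0.01702532,  0.56870062,  0.96508042])}
{'vfov': 65.70646984690485, 'cx': 284.2268501526335, 'cy': 210.52817720447266, 'hand_eye': array([[-1.29981028e-04, -9.50092394e-01, -3.11968630e-01,
         8.15587655e-02],
       [ 9.99999990e-01, -1.07825781e-04, -8.82671180e-05,
         6.31214207e-04],
       [ 5.02236563e-05, -3.11968638e-01,  9.50092399e-01,
         3.00921021e-02],
       [ 0.00000000e+00,  0.00000000e+00,  0.00000000e+00,
         1.00000000e+00]])}
{'time': 0.1, 'joint_positions': array([-1.29994345e+00,  3.42647084e-01,  1.52493710e+00, -1.43015798e-05,
        1.27546081e+00, -1.45968407e-01]), 'joint_velocities': array([-0.0004653 , -0.00116199, -0.0016029 , -0.00110245,  0.00063146,
        0.00058118]), 'joint_torque': array([ 1.85123063e-03, -4.34449232e+01, -2.46490788e+01, -3.07822038e-04,
        4.75989291e-03, -1.05660718e-06]), 'position': array([ 0.21254676, -0.47990386,  0.40409295]), 'tool_rot': array([-3.07219306e+00, -6.49718517e-01,  1.63728306e-04]), 'wrist_force': array([-0.20458036,  0.50600004,  0.22457667]), 'torque': array([-0.0469402 , -0.040191  , -0.02277934]), 'grip_force': 0.0, 'finger_gap': 0.0852214990600362}
```

View pics/top0.png

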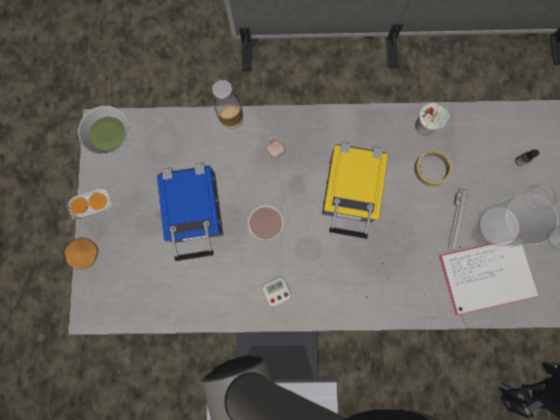

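View pics/scene0.png

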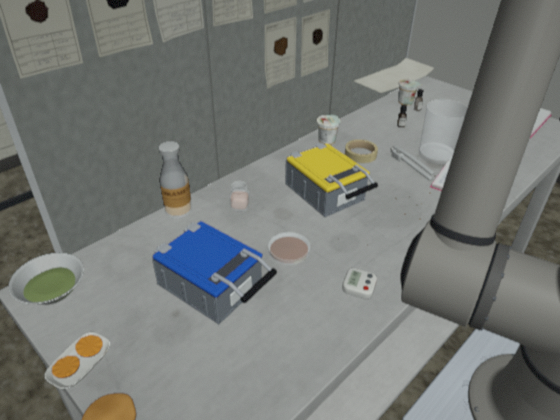

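The top view shows the blue pull at (194,255) and the yellow at (349,233). The timer is at (276,292), the dish at (266,222) and the jar at (276,148). In the scene view the blue bar is at (260,285) and the yellow bar at (362,190). Next I'll triangulate the bars.

```bash
cat > h.py <<'E'
import numpy as np,cv2
from cell import camera_params
def ray(n,u,v):
    p=camera_params(n); f=210/np.tan(np.radians(p["vfov"]/2)); R=p["R"]
    d=R.T@np.array([(u-p["cx"])/f,(v-p["cy"])/f,1]); return -R.T@p["t"],d/np.linalg.norm(d)
def plane(n,u,v,z):
    o,d=ray(n,u,v); return o+d*(z-o[2])/d[2]
def tri(a,b):
    (o1,d1),(o2,d2)=ray("top",*a),ray("scene",*b)
    s=np.linalg.lstsq(np.c_[d1,-d2],o2-o1,rcond=None)[0]
    p,q=o1+s[0]*d1,o2+s[1]*d2; return (p+q)/2,np.linalg.norm(p-q)
def bar(im,win,thr=40):
    x0,y0,x1,y1=win; m=(im[y0:y1,x0:x1].max(2)<thr).astype(np.uint8)
    n,l,st,c=cv2.connectedComponentsWithStats(m); k=[]
    for i in range(1,n):
        if st[i,4]<25: continue
        pts=np.argwhere(l==i)[:,::-1].astype(np.float32)+[x0,y0]
        (cx,cy),wh,a=cv2.minAreaRect(pts.astype(np.float32)); bx=cv2.boxPoints(((cx,cy),wh,a))
        k.append((st[i,4],(cx,cy),wh,bx))
    return sorted(k,key=lambda t:-t[0])
def ends(b):
    bx=b[3]; e=[(np.linalg.norm(bx[i]-bx[(i+1)%4]),i) for i in range(4)]; i=min(e)[1]
    A=(bx[i]+bx[(i+1)%4])/2; B=(bx[(i+2)%4]+bx[(i+3)%4])/2
    return (A,B) if A[0]<B[0] else (B,A)
E
python3 - <<'E'
from h import *
np.set_printoptions(precision=4,suppress=True)
T=np.load("top0.npz")["im"];S=np.load("scene0.npz")["im"]
for nm,wt,ws,hue in(("blue",(168,244,222,266),(236,262,284,306),(105,130)),("yellow",(322,224,376,242),(336,176,384,206),(20,35))):
    bt,bs=bar(T,wt,45),bar(S,ws,45)
    print(nm,[(b[0],np.round(b[1],1),np.round(b[2],1)) for b in bt[:3]],[(b[0],np.round(b[1],1),np.round(b[2],1)) for b in bs[:3]])
    p,e=tri(bt[0][1],bs[0][1]); print("centre",p,e)
    L=[plane("top",*q,0.082)[:2] for q in ends(bt[0])]; d=L[1]-L[0]; print("top ends",L,np.linalg.norm(d),"y-dir deg",np.degrees(np.arctan2(-d[1],-d[0])), "mid",(L[0]+L[1])/2)
    L=[plane("scene",*q,0.082)[:2] for q in ends(bs[0])]; print("scene ends",L,np.linalg.norm(L[0]-L[1]),"mid",(L[0]+L[1])/2)
    h=cv2.cvtColor(T,cv2.COLOR_BGR2HSV); m=cv2.inRange(h,(hue[0],140,60),(hue[1],255,255))
    c=max(cv2.findContours(m,0,2)[0],key=cv2.contourArea)
    W=np.array([plane("top",*q[0],0.086)[:2] for q in c]).astype(np.float32); print("lid",cv2.minAreaRect(W))
for n,uv in(("timer",(276,292)),("dish",(266,222))): print(n,plane("top",*uv,0.02))
E
```

```text
blue [(np.int32(111), array([193.9, 254.9]), array([ 3.1, 36.7]))] [(np.int32(240), array([257.8, 285.3]), array([ 5.9, 44.6]))]
centre [0.4601 0.179  0.0796] 0.0008114773407003897
top ends [array([0.4532, 0.2211]), array([0.4661, 0.1353])] 0.08671554992578531 y-dir deg 98.56491906040748 mid [0.4597 0.1782]
scene ends [array([0.4522, 0.2254]), array([0.4659, 0.1328])] 0.0936531675938954 mid [0.4591 0.1791]
lid ((0.5844652652740479, 0.1948365569114685), (0.16590704023838043, 0.13254201412200928), 7.641963958740234)
yellow [(np.int32(116), array([348.1, 232.4]), array([36.5,  3.3]))] [(np.int32(112), array([361.1, 190.7]), array([ 3.9, 32.7]))]
centre [ 0.5074 -0.1898  0.0809] 0.0008472504286654174
top ends [array([ 0.5155, -0.1468]), array([ 0.4997, -0.2319])] 0.08657971964862658 y-dir deg 79.52128558530302 mid [ 0.5076 -0.1894]
scene ends [array([ 0.5153, -0.1446]), array([ 0.4967, -0.2346])] 0.09187978536506694 mid [ 0.506  -0.1896]
lid ((0.6312295198440552, -0.21221525967121124), (0.1329067200422287, 0.16693145036697388), 78.92974090576172)
timer [ 0.3682 -0.0143  0.02  ]
dish [0.544  0.0089 0.02  ]
```

The bars triangulate to 0.080 and 0.081 m high, against 0.082 in the text, and the sizes match. Next is a small planner for the rows.

```bash
cat > plan.py <<'E'
import sys,numpy as np
from scipy.spatial.transform import Rotation as Ro
from cell import r
def plan(p,yaw,n):  # yaw: world heading of tool y (deg), tool down
    s=r.state(); P=s["position"]; R=Ro.from_rotvec(s["tool_rot"])
    y=np.radians(yaw); Y=np.array([np.cos(y),np.sin(y),0]); Z=np.array([0,0,-1.])
    G=Ro.from_matrix(np.c_[np.cross(Y,Z),Y,Z]); w=(R.inv()*G).as_rotvec(); d=(np.array(p)-P)/n
    for i in range(n):
        Ri=R*Ro.from_rotvec(w*i/n); print([list(map(float,np.round(Ri.inv().apply(d)/.05,2))),list(map(float,np.round(np.degrees(w/n)/8,2)))])
if __name__=="__main__":
    a=list(map(float,sys.argv[1:])); plan(a[:3],a[3],int(a[4]))
E
python3 plan.py 0.46 0.1785 0.32 8.2 16
```

```text
[[0.62, -0.63, 0.11], [-0.0, -0.0, -0.58]]
[[0.66, -0.58, 0.11], [-0.0, -0.0, -0.58]]
[[0.71, -0.52, 0.11], [-0.0, -0.0, -0.58]]
[[0.75, -0.46, 0.11], [-0.0, -0.0, -0.58]]
[[0.78, -0.4, 0.11], [-0.0, -0.0, -0.58]]
[[0.81, -0.33, 0.11], [-0.0, -0.0, -0.58]]
[[0.84, -0.27, 0.11], [-0.0, -0.0, -0.58]]
[[0.86, -0.2, 0.11], [-0.0, -0.0, -0.58]]
[[0.87, -0.13, 0.11], [-0.0, -0.0, -0.58]]
[[0.88, -0.06, 0.11], [-0.0, -0.0, -0.58]]
[[0.88, 0.01, 0.11], [-0.0, -0.0, -0.58]]
[[0.88, 0.09, 0.11], [-0.0, -0.0, -0.58]]
[[0.87, 0.16, 0.11], [-0.0, -0.0, -0.58]]
[[0.85, 0.23, 0.11], [-0.0, -0.0, -0.58]]
[[0.83, 0.29, 0.11], [-0.0, -0.0, -0.58]]
[[0.8, 0.36, 0.11], [-0.0, -0.0, -0.58]]
```

Request:
{"fn": "arm_command", "kwargs": {"series": [[[0.62,-0.63,0.1],[0,0,-0.58],0.35],[[0.66,-0.58,0.1],[0,0,-0.58],0.35],[[0.7,-0.52,0.1],[0,0,-0.58],0.35],[[0.75,-0.46,0.1],[0,0,-0.58],0.35],[[0.78,-0.4,0.1],[0,0,-0.58],0.35],[[0.81,-0.33,0.1],[0,0,-0.58],0.35],[[0.84,-0.27,0.1],[0,0,-0.58],0.35],[[0.86,-0.2,0.1],[0,0,-0.58],0.35],[[0.87,-0.13,0.1],[0,0,-0.58],0.35],[[0.88,-0.06,0.1],[0,0,-0.58],0.35],[[0.88,0,0.1],[0,0,-0.58],0.35],[[0.88,0.09,0.1],[0,0,-0.58],0.35]]}}

```text
time: 1.6
position: [0.3973, 0.016, 0.3444]
tool_rot: [-2.412, -2.013, 0.0]
wrist_force: [0.9, -0.4, 1.3]
finger_gap: 0.0301
grip_force: 0.0
```

Request:
{"fn": "arm_command", "kwargs": {"series": [[[0.87,0.16,0.1],[0,0,-0.58],0.35],[[0.85,0.23,0.1],[0,0,-0.58],0.35],[[0.83,0.29,0.1],[0,0,-0.58],0.35],[[0.7,0.36,0.1],[0,0,-0.58],0.35],[[0,0,0],[0,0,0],0.35],[[0,0,0],[0,0,0],0.35]]}}

```text
time: 2.35
position: [0.4593, 0.1738, 0.3243]
tool_rot: [-2.059, -2.372, 0.002]
wrist_force: [-0.9, 0.2, -0.3]
finger_gap: 0.0297
grip_force: 0.0
```

```bash
python3 plan.py 0.46 0.1785 0.32 8.2 1
python3 - <<'E'
from cell import r,get_image
import cv2,numpy as np
s=r.state(); im,d=get_image("wrist"); cv2.imwrite("pics/w1.png",im); np.savez("w1.npz",im=im,d=d,p=s["position"],o=s["tool_rot"]); print(s["position"],s["tool_rot"],s["wrist_force"],s["finger_gap"],s["time"],s["joint_positions"])
E
```

```text
[[0.09, 0.03, 0.09], [-0.01, 0.0, -0.01]]
[0.45934665 0.17382265 0.32430223] [-2.05867227e+00 -2.37234781e+00  2.14951793e-03] [-0.87705136  0.1586227  -0.26386965] 0.02974791169881893 2.35 [ 2.05680704e-01  3.65249363e-01  1.73319825e+00 -4.55303943e-04
  1.04456530e+00  6.45638325e-02]
```

View pics/w1.png

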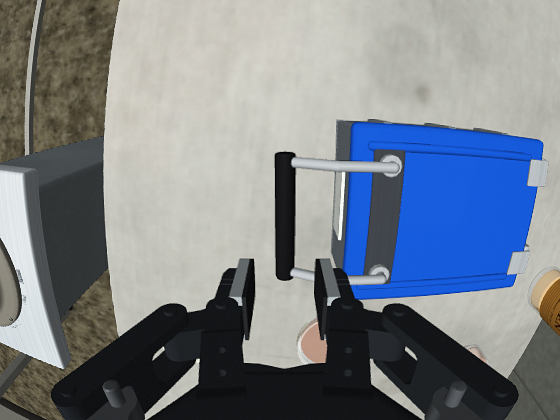

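The wrist view shows the bar, nearly vertical in the image, from (286,152) to (285,280). The fingers are either side of its column, and the lid edge is near column 350. Next I'll check this by casting wrist rays.

```bash
cat >> h.py <<'E'
from scipy.spatial.transform import Rotation as Ro
def wplane(u,v,z,p,o):
    c=camera_params("wrist"); f=210/np.tan(np.radians(c["vfov"]/2)); H=c["hand_eye"]
    a=np.array([u-c["cx"],v-c["cy"]]); q=np.linalg.norm(a); th=q/f
    d=np.r_[a/max(q,1e-9)*np.sin(th),np.cos(th)]; R=Ro.from_rotvec(o).as_matrix()
    D=R@H[:3,:3]@d; O=p+R@H[:3,3]; return O+D*(z-O[2])/D[2]
E
python3 - <<'E'
from h import *
w=np.load("w1.npz"); b=bar(w["im"],(262,140,306,284),45)[0]; print(b[:3])
for q in (*ends(b),b[1],(351,200)): print(q,wplane(*q,0.082,w["p"],w["o"]))
E
```

```text
(np.int32(2372), (284.5, 216.0), (128.0, 19.0))
[284.5 280. ] [0.46704693 0.129629   0.082     ]
[284.5 152. ] [0.45360452 0.22400013 0.082     ]
(284.5, 216.0) [0.45985668 0.18008984 0.082     ]
(351, 200) [0.50360976 0.19805974 0.082     ]
```

Request:
{"fn": "arm_command", "kwargs": {"series": [[[0.09,0.02,0.4],[0,0,0],0.35],[[0,0,0.5],[0,0,0],0.35],[[0,0,0.5],[0,0,0],0.35],[[0,0,0.35],[0,0,0],0.35],[[0,0,0],[0,0,0],0.35],[[0,0,0],[0,0,0],0.35],[[0,0,0],[0,0,0],0],[[0,0,0],[0,0,0],0],[[0,0,0],[0,0,0],0],[[0,0,0],[0,0,0],0],[[0,0,0],[0,0,0],0],[[0,0,0],[0,0,0],0]]}}

```text
time: 3.9
position: [0.4591, 0.1785, 0.2375]
tool_rot: [-2.058, -2.372, 0.004]
wrist_force: [-4.9, -2.2, 2.4]
finger_gap: 0.0117
grip_force: 58.4
```

Gripped, so I'll tug gently in small steps.

Request:
{"fn": "arm_command", "kwargs": {"series": [[[0,0,-0.04],[0,0,0],0],[[0,0,-0.04],[0,0,0],0],[[0,0,0],[0,0,0],0],[[0,0,0],[0,0,0],0]]}}

```text
time: 4.4
position: [0.4593, 0.1785, 0.241]
tool_rot: [-2.058, -2.372, 0.004]
wrist_force: [-4.6, -1.6, -0.8]
finger_gap: 0.0118
grip_force: 58.5
```

Request:
{"fn": "arm_command", "kwargs": {"series": [[[0,0,-0.04],[0,0,0],0],[[0,0,-0.04],[0,0,0],0],[[0,0,0],[0,0,0],0],[[0,0,0],[0,0,0],0]]}}

```text
time: 4.9
position: [0.4594, 0.1785, 0.245]
tool_rot: [-2.058, -2.372, 0.004]
wrist_force: [-4.6, -2.7, -1.8]
finger_gap: 0.0121
grip_force: 58.5
```

Request:
{"fn": "arm_command", "kwargs": {"series": [[[0,0,-0.04],[0,0,0],0],[[0,0,-0.04],[0,0,0],0],[[0,0,0],[0,0,0],0],[[0,0,0],[0,0,0],0]]}}

```text
time: 5.4
position: [0.4596, 0.1786, 0.249]
tool_rot: [-2.058, -2.373, 0.003]
wrist_force: [-4.3, -3.2, -2.3]
finger_gap: 0.0122
grip_force: 58.5
```

Request:
{"fn": "arm_command", "kwargs": {"series": [[[0,0,-0.04],[0,0,0],0],[[0,0,-0.04],[0,0,0],0],[[0,0,0],[0,0,0],0],[[0,0,0],[0,0,0],0]]}}

```text
time: 5.9
position: [0.4599, 0.1787, 0.2534]
tool_rot: [-2.058, -2.373, 0.001]
wrist_force: [-5.4, -3.1, -1.0]
finger_gap: 0.0116
grip_force: 58.4
```

With 16 mm of lift at only 1-3 N, the blue lid is free. I'll lower it back and press to the stop.

Request:
{"fn": "arm_command", "kwargs": {"series": [[[0,0,0.08],[0,0,0],0],[[0,0,0.08],[0,0,0],0],[[0,0,0.08],[0,0,0],0],[[0,0,0.08],[0,0,0],0],[[0,0,0],[0,0,0],0],[[0,0,0],[0,0,0],0]]}}

```text
time: 6.65
position: [0.4592, 0.1786, 0.2374]
tool_rot: [-2.057, -2.372, 0.004]
wrist_force: [-9.2, -4.6, 2.0]
finger_gap: 0.0116
grip_force: 59.5
```

Request:
{"fn": "arm_command", "kwargs": {"series": [[[0,0,0.06],[0,0,0],0],[[0,0,0.06],[0,0,0],0],[[0,0,0.06],[0,0,0],0],[[0,0,0],[0,0,0],0],[[0,0,0],[0,0,0],0]]}}

```text
time: 7.28
position: [0.4592, 0.1786, 0.229]
tool_rot: [-2.057, -2.373, 0.003]
wrist_force: [-12.4, -5.1, 8.4]
finger_gap: 0.0119
grip_force: 60.1
```

Request:
{"fn": "arm_command", "kwargs": {"series": [[[0,0,0.05],[0,0,0],0],[[0,0,0],[0,0,0],0],[[0,0,0],[0,0,0],0]]}}

```text
time: 7.65
position: [0.4591, 0.1786, 0.2274]
tool_rot: [-2.057, -2.373, 0.003]
wrist_force: [-14.6, -4.9, 16.9]
finger_gap: 0.0119
grip_force: 61.7
```

The stop is reached. I'll rise back, let go briefly so the lid settles, and re-grip.

Request:
{"fn": "arm_command", "kwargs": {"series": [[[0,0,-0.08],[0,0,0],0],[[0,0,-0.08],[0,0,0],0],[[0,0,-0.07],[0,0,0],0],[[0,0,0],[0,0,0],0.3],[[0,0,0],[0,0,0],0.3],[[0,0,0],[0,0,0],0.3],[[0,0,0],[0,0,0],0.3]]}}

```text
time: 8.52
position: [0.4604, 0.1789, 0.2373]
tool_rot: [2.058, 2.373, 0.001]
wrist_force: [0.5, -0.7, -0.0]
finger_gap: 0.0258
grip_force: 0.0
```

Request:
{"fn": "arm_command", "kwargs": {"series": [[[0,0,0],[0,0,0],0],[[0,0,0],[0,0,0],0],[[0,0,0],[0,0,0],0],[[0,0,0],[0,0,0],0]]}}

```text
time: 9.02
position: [0.4592, 0.1787, 0.2368]
tool_rot: [-2.057, -2.372, 0.004]
wrist_force: [-5.1, -0.4, 2.3]
finger_gap: 0.0121
grip_force: 58.4
```

Request:
{"fn": "arm_command", "kwargs": {"series": [[[0,0,-0.04],[0,0,0],0],[[0,0,-0.04],[0,0,0],0],[[0,0,-0.04],[0,0,0],0],[[0,0,0],[0,0,0],0],[[0,0,0],[0,0,0],0]]}}

```text
time: 9.65
position: [0.4594, 0.1787, 0.2424]
tool_rot: [-2.057, -2.372, 0.004]
wrist_force: [-5.1, 0.2, -5.3]
finger_gap: 0.012
grip_force: 58.4
```

Request:
{"fn": "arm_command", "kwargs": {"series": [[[0,0,-0.03],[0,0,0],0],[[0,0,-0.03],[0,0,0],0],[[0,0,0],[0,0,0],0],[[0,0,0],[0,0,0],0]]}}

```text
time: 10.15
position: [0.4594, 0.1787, 0.2453]
tool_rot: [-2.057, -2.372, 0.004]
wrist_force: [-5.7, -0.2, -8.6]
finger_gap: 0.012
grip_force: 58.4
```

It holds. I'll draw on to near the stop.

Request:
{"fn": "arm_command", "kwargs": {"series": [[[0,0,-0.03],[0,0,0],0],[[0,0,-0.03],[0,0,0],0],[[0,0,0],[0,0,0],0],[[0,0,0],[0,0,0],0],[[0,0,0],[0,0,0],0]]}}

```text
time: 10.78
position: [0.4594, 0.1787, 0.2483]
tool_rot: [-2.057, -2.372, 0.004]
wrist_force: [-5.4, 0.5, -10.8]
finger_gap: 0.0121
grip_force: 58.4
```

Request:
{"fn": "arm_command", "kwargs": {"series": [[[0,0,-0.02],[0,0,0],0],[[0,0,0],[0,0,0],0],[[0,0,0],[0,0,0],0],[[0,0,0],[0,0,0],0]]}}

```text
time: 11.28
position: [0.4595, 0.1787, 0.2492]
tool_rot: [-2.057, -2.372, 0.004]
wrist_force: [-4.8, 0.5, -19.7]
finger_gap: 0.0121
grip_force: 58.4
```

The force jumped to 19.7 N, so the pull is at its stop and the blue lid holds. I'll lower it, let go and lift clear.

Request:
{"fn": "arm_command", "kwargs": {"series": [[[0,0,0.08],[0,0,0],0],[[0,0,0.08],[0,0,0],0],[[0,0,0.09],[0,0,0],0],[[0,0,0],[0,0,0],0],[[0,0,0],[0,0,0],0.35],[[0,0,0],[0,0,0],0.35],[[0,0,0],[0,0,0],0.35],[[0,0,-0.4],[0,0,0],0.35],[[0,0,-0.6],[0,0,0],0.35],[[0,0,-0.6],[0,0,0],0.35],[[0,0,0],[0,0,0],0.35]]}}

```text
time: 12.65
position: [0.461, 0.1789, 0.3202]
tool_rot: [2.056, 2.37, 0.008]
wrist_force: [0.8, -0.7, 0.2]
finger_gap: 0.0301
grip_force: 0.0
```

```bash
python3 plan.py 0.507 -0.1895 0.32 -10.7 9
```

```text
[[-0.82, -0.01, 0.0], [0.01, -0.0, 0.26]]
[[-0.82, 0.02, 0.0], [0.01, -0.0, 0.26]]
[[-0.82, 0.05, 0.0], [0.01, -0.0, 0.26]]
[[-0.82, 0.08, 0.0], [0.01, -0.0, 0.26]]
[[-0.82, 0.11, 0.0], [0.01, -0.0, 0.26]]
[[-0.81, 0.14, 0.0], [0.01, -0.0, 0.26]]
[[-0.81, 0.17, 0.0], [0.01, -0.0, 0.26]]
[[-0.8, 0.19, 0.0], [0.01, -0.0, 0.26]]
[[-0.79, 0.22, 0.0], [0.01, -0.0, 0.26]]
```

Request:
{"fn": "arm_command", "kwargs": {"series": [[[-0.82,0,0],[0,0,0.26],0.35],[[-0.82,0.02,0],[0,0,0.26],0.35],[[-0.82,0.05,0],[0,0,0.26],0.35],[[-0.82,0.08,0],[0,0,0.26],0.35],[[-0.82,0.11,0],[0,0,0.26],0.35],[[-0.81,0.14,0],[0,0,0.26],0.35],[[-0.81,0.17,0],[0,0,0.26],0.35],[[-0.8,0.19,0],[0,0,0.26],0.35],[[-0.79,0.22,0],[0,0,0.26],0.35],[[0,0,0],[0,0,0],0.35],[[0,0,0],[0,0,0],0.35]]}}

```text
time: 14.02
position: [0.5077, -0.1881, 0.3169]
tool_rot: [-2.416, -2.006, 0.0]
wrist_force: [0.1, -0.3, 0.1]
finger_gap: 0.0299
grip_force: 0.0
```

```bash
python3 - <<'E'
from cell import r,get_image
from h import *
s=r.state(); im,d=get_image("wrist"); cv2.imwrite("pics/w2.png",im)
for b in bar(im,(255,100,315,284),45)[:2]:
    print(b[:3]); print(*[wplane(*q,0.082,s["position"],s["tool_rot"]) for q in (*ends(b),b[1])])
T,_=get_image("top"); a=np.load("top0.npz")["im"]
for w in((225,190,300,310),(255,130,300,165),(150,155,225,265)):
    x0,y0,x1,y1=w; print("diff",(cv2.absdiff(T,a)[y0:y1,x0:x1].max(2)>40).sum())
cv2.imwrite("pics/top1.png",T)
E
python3 plan.py 0.507 -0.1895 0.237 -10.7 1
```

```text
(np.int32(2315), (284.0, 223.5), (119.0, 20.0))
[ 0.50100162 -0.2297404   0.082     ] [ 0.51700751 -0.1444746   0.082     ] [ 0.50955818 -0.18416764  0.082     ]
diff 0
diff 0
diff 0
[[-0.05, -0.01, 1.61], [-0.01, -0.0, 0.02]]
```

View pics/w2.png

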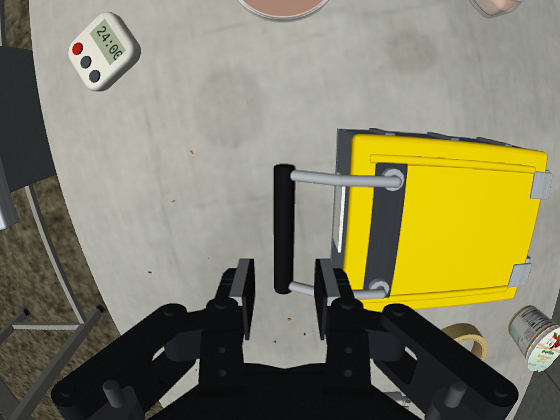

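The wrist view shows the yellow bar from (285,164) to (283,293), with the fingers straddling its line. The timer and dish are undisturbed, and the blue case matches its starting picture.

Request:
{"fn": "arm_command", "kwargs": {"series": [[[-0.03,0,0.4],[0,0,0],0.35],[[0,0,0.5],[0,0,0],0.35],[[0,0,0.5],[0,0,0],0.35],[[0,0,0.2],[0,0,0],0.35],[[0,0,0],[0,0,0],0.35],[[0,0,0],[0,0,0],0],[[0,0,0],[0,0,0],0],[[0,0,0],[0,0,0],0],[[0,0,0],[0,0,0],0],[[0,0,0],[0,0,0],0]]}}

```text
time: 15.38
position: [0.507, -0.1896, 0.2384]
tool_rot: [-2.416, -2.006, 0.002]
wrist_force: [-5.2, 1.4, 1.6]
finger_gap: 0.012
grip_force: 58.4
```

Request:
{"fn": "arm_command", "kwargs": {"series": [[[0,0,-0.04],[0,0,0],0],[[0,0,-0.04],[0,0,0],0],[[0,0,-0.04],[0,0,0],0],[[0,0,0],[0,0,0],0],[[0,0,0],[0,0,0],0]]}}

```text
time: 16.0
position: [0.5072, -0.1897, 0.2436]
tool_rot: [-2.416, -2.006, 0.001]
wrist_force: [-5.6, 0.7, -1.3]
finger_gap: 0.0119
grip_force: 58.5
```

Request:
{"fn": "arm_command", "kwargs": {"series": [[[0,0,-0.03],[0,0,0],0],[[0,0,-0.03],[0,0,0],0],[[0,0,0],[0,0,0],0],[[0,0,0],[0,0,0],0]]}}

```text
time: 16.5
position: [0.5073, -0.1897, 0.2466]
tool_rot: [-2.416, -2.006, 0.001]
wrist_force: [-6.1, 1.1, -2.5]
finger_gap: 0.012
grip_force: 58.5
```

Request:
{"fn": "arm_command", "kwargs": {"series": [[[0,0,-0.05],[0,0,0],0],[[0,0,-0.05],[0,0,0],0],[[0,0,0],[0,0,0],0],[[0,0,0],[0,0,0],0]]}}

```text
time: 17.0
position: [0.5076, -0.1897, 0.2517]
tool_rot: [-2.417, -2.006, 0.0]
wrist_force: [-4.6, 0.9, -3.0]
finger_gap: 0.0121
grip_force: 58.5
```

The yellow lid is free too: 13 mm of lift at 3 N. I'll lower it, press to the stop, rise back and re-grip.

Request:
{"fn": "arm_command", "kwargs": {"series": [[[0,0,0.1],[0,0,0],0],[[0,0,0.1],[0,0,0],0],[[0,0,0.08],[0,0,0],0],[[0,0,0.06],[0,0,0],0],[[0,0,0.06],[0,0,0],0],[[0,0,0.06],[0,0,0],0],[[0,0,0.05],[0,0,0],0],[[0,0,0],[0,0,0],0],[[0,0,0],[0,0,0],0]]}}

```text
time: 18.12
position: [0.507, -0.1896, 0.2278]
tool_rot: [-2.416, -2.006, 0.002]
wrist_force: [-12.6, 3.8, 13.0]
finger_gap: 0.012
grip_force: 60.9
```

Request:
{"fn": "arm_command", "kwargs": {"series": [[[0,0,0.02],[0,0,0],0],[[0,0,0],[0,0,0],0],[[0,0,0],[0,0,0],0]]}}

```text
time: 18.5
position: [0.5069, -0.1896, 0.2275]
tool_rot: [-2.416, -2.007, 0.001]
wrist_force: [-15.9, 4.8, 19.6]
finger_gap: 0.0124
grip_force: 61.6
```

Request:
{"fn": "arm_command", "kwargs": {"series": [[[0,0,-0.09],[0,0,0],0],[[0,0,-0.08],[0,0,0],0],[[0,0,-0.08],[0,0,0],0],[[0,0,0],[0,0,0],0.3],[[0,0,0],[0,0,0],0.3],[[0,0,0],[0,0,0],0.3],[[0,0,0],[0,0,0],0.3],[[0,0,0],[0,0,0],0],[[0,0,0],[0,0,0],0],[[0,0,0],[0,0,0],0],[[0,0,0],[0,0,0],0]]}}

```text
time: 19.88
position: [0.507, -0.1897, 0.2374]
tool_rot: [-2.416, -2.005, 0.002]
wrist_force: [-5.6, 0.3, 1.1]
finger_gap: 0.0121
grip_force: 58.4
```

Request:
{"fn": "arm_command", "kwargs": {"series": [[[0,0,-0.06],[0,0,0],0],[[0,0,-0.06],[0,0,0],0],[[0,0,-0.06],[0,0,0],0],[[0,0,0],[0,0,0],0],[[0,0,0],[0,0,0],0]]}}

```text
time: 20.5
position: [0.5072, -0.1897, 0.246]
tool_rot: [-2.416, -2.006, 0.002]
wrist_force: [-4.0, -1.7, -8.0]
finger_gap: 0.0121
grip_force: 58.4
```

Caught this time. I'll draw to the stop.

Request:
{"fn": "arm_command", "kwargs": {"series": [[[0,0,-0.03],[0,0,0],0],[[0,0,-0.03],[0,0,0],0],[[0,0,-0.02],[0,0,0],0],[[0,0,0],[0,0,0],0],[[0,0,0],[0,0,0],0],[[0,0,0],[0,0,0],0]]}}

```text
time: 21.25
position: [0.5073, -0.1897, 0.2498]
tool_rot: [-2.416, -2.006, 0.002]
wrist_force: [-4.1, -2.8, -21.8]
finger_gap: 0.0119
grip_force: 58.3
```

The force reached 21.8 N, so the pull is at its stop. I'll lower it, release and clear.

Request:
{"fn": "arm_command", "kwargs": {"series": [[[0,0,0.08],[0,0,0],0],[[0,0,0.08],[0,0,0],0],[[0,0,0.09],[0,0,0],0],[[0,0,0],[0,0,0],0],[[0,0,0],[0,0,0],0.35],[[0,0,0],[0,0,0],0.35],[[0,0,0],[0,0,0],0.35],[[0,0,-0.4],[0,0,0],0.35],[[0,0,-0.6],[0,0,0],0.35],[[0,0,-0.8],[0,0,0],0.35],[[0,0,-0.4],[0,0,0],0.35],[[0,0,0],[0,0,0],0.35]]}}

```text
time: 22.75
position: [0.5082, -0.1899, 0.3502]
tool_rot: [2.413, 2.004, 0.003]
wrist_force: [-0.1, -1.0, -0.1]
finger_gap: 0.03
grip_force: 0.0
```

Request:
{"fn": "arm_command", "kwargs": {"series": [[[0,-0.6,-0.2],[0,0,0],0.35],[[0,-0.6,0],[0,0,0],0.35],[[0,0,0],[0,0,0],0.35],[[0,0,0],[0,0,0],0.35]]}}

```text
time: 23.25
position: [0.4491, -0.179, 0.3578]
tool_rot: [2.417, 2.006, 0.0]
wrist_force: [-0.5, 0.4, -0.3]
finger_gap: 0.0298
grip_force: 0.0
```

Run:
```python
from cell import r,get_image
from h import *
T,_=get_image("scene"); a=np.load("scene0.npz")["im"]
for n,w in(("blue",(150,220,284,310)),("yellow",(280,140,384,208)),("by",(225,175,385,305))):
    x0,y0,x1,y1=w; print(n,(cv2.absdiff(T,a)[y0:y1,x0:x1].max(2)>40).sum())
cv2.imwrite("pics/s1.png",T); print(r.state()["wrist_force"],r.state()["position"])
```

```text
blue 0
yellow 175
by 0
[-0.38491025  0.54579644  0.8144843 ] [ 0.44930594 -0.17896798  0.35776982]
```

View pics/s1.png

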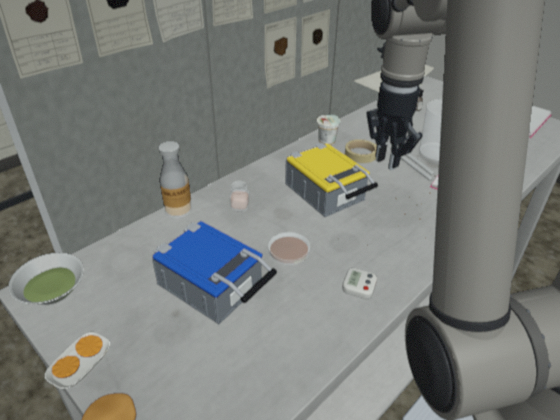

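Both lids are shut and the bystanders have not moved. The only changed pixels near the yellow case are the gripper, around (385,140).

```bash
python3 -c "
from cell import r
print(r.close_job())"
```

```text
the job is handed in; nothing more can be done
None
```

I've handed the job in, with no verdict shown: both lids started free, were pressed to catch and then held with the pull drawn to its stop (blue first), and both ended shut and let go, with the timer, jar and dish unmoved.

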